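Pack the bookbinder's tool tray in layers

TASK

Pack the bookbinding tools into the wooden tray: lay the glue brush and the red-handled bone creaser flat on the tray's floor, each in its own nest with its handle at the end farther from the two raised yellow ledges, then lay the steel straightedge across them, grip upwards, fully down on those ledges. Set the tools down rather than dropping them, let go of everything, and leave the pail, the book and the jar where they stand.

Things in the scene. Friction and masses are not known exactly. Their poses are not given: they have to be found in the camera images.
- tray: Fixed dark wooden tray, 206 (x) by 226 (y) mm; origin: centre of underside. Heights above table: floor 6 mm, end walls (-x, +x) 24, side walls 36. 20 mm high cork blocks with the two lower nests' channels at x -95..-55 (handle end) and +65..+95 mm (head end); floor open between. Against each side wall a yellow ledge, 20 mm deep, x +7..+63 mm, top at 28 mm, between cheeks at 36 mm.
- brush_nest (a point): Point in the tray at (0, +42, 15) mm, axes as the tray: the brush's centre when home, handle towards tray -x, bristles towards tray +x. Channels 34 mm wide at the handle end, 52 mm at the head end: 4 mm play each side, 5 mm at each end.
- creaser_nest (a point): Point in the tray at (0, -42, 15) mm, axes as the tray: the creaser's centre when home, handle towards tray -x, blade towards tray +x. Channels 32 mm wide at the handle end, 22 mm at the blade end: 4 mm play each side, 5 mm or more at each end.
- straightedge_nest (a point): Point in the tray at (+35, 0, 42) mm, axes as the tray: the straightedge's centre when home on the ledges, its length along tray y, either way round. 4 mm play each side between cheeks, 5 mm at each end. It passes over brush and creaser, cannot lie down unless they are home, and they cannot go in under it.
- brush_center (a point): Flat glue brush, 180 mm long (x), z up, about 90 g; point: mid-length, 9 mm above its flat underside. Pale wooden handle x -90..+10 mm, 26 wide, 16 thick; steel ferrule +10..+40, 44 wide, 18 thick; stiff tan bristles +40..+90, 44 wide, 14 thick. Grip across the handle near x -24, clear of blocks and ledges. Starts flat on the table, bristles roughly away from the robot.
- creaser_center (a point): Bone creaser, 178 mm long (x), z up, about 80 g; point: mid-length, 9 mm above its flat underside. Red handle x -90..+5 mm, 24 wide, 18 thick; ivory blade +5..+88 mm, 14 wide, 7 thick. Grip across the handle near x -24, clear of blocks and ledges. Starts flat on the table, blade roughly away from the robot.
- straightedge_center (a point): Steel straightedge with a green grip ridge on top, 200 (x) by 36 (y) mm, z up, about 240 g, both ends alike; point: its centre, 14 mm above its underside. Blade 4 mm thick; ridge 100 mm long (x), 16 wide (y), from 4 to 28 mm above the underside; grip across its middle. Starts on the table, ridge up, pointing roughly away from the robot.
- pail: Bystander: open empty white plastic pail, 120 mm across the rim, 105 mm high; origin at its underside. Leave alone.
- book: Bystander: grey book with olive spine, lying flat, 100 by 150 by 20 mm; origin at the centre of its underside. Leave alone.
- jar: Bystander: small amber paste jar, 54 mm across, 65 mm high; origin at its underside. Leave alone.
Things that resemble listed ones, but are neither listed nor needed, are in the scene too. What is meant by the part that bears straightedge_center is not blue, and is the larger of those in its own colour.

How it is judged:
By the outcome, as a careful person would: the job done as asked, in the order asked, and still so for the second after the job is handed in, with the robot touching nothing.
It also fails if it takes over 72 s, if anything falls off the work surface, if the arm or the gripper's body presses on something with over 40 N, if the wrist force passes 120 N, or if a joint passes its speed limit or range.

ROBOT

A 7-joint arm with a two-finger parallel gripper is mounted at the origin on the work surface. World frame = base frame: x ahead of the robot, y to its left, z up, the work surface at z = 0. Lengths are in m, angles in rad, forces in N, time in s.
With the tool pointing down it reaches from about 0.375 to 0.925 m from the base axis. Payload 3.1 kg.
Tool frame: the origin (TCP) lies between the finger pads; the fingertips stand 19 mm ahead of it and the grasp point (between the pads) is the TCP; z points along the fingers, y is the direction in which the jaws open and shut (so a half turn about z gives the same grasp; the last joint's range is limited). The gripper opens to 85 mm and grips with 20 to 120 N. Pads are 22 mm wide; open, the fingers measure 114 mm over their backs; the gripper's body (76 mm by 85 mm) begins 54 mm behind the grasp point. The pads swing forward as they close: fully open they stand 13 mm farther back than shut.
Start: joints at [-1.347, 0.383, 0.044, 1.598, -0.018, 1.161, -0.05], TCP at [0.206, 0.617, 0.25] pointing down, gripper open.
Joint ranges: [-2.61, 2.61], [-0.41, 2.15], [-1.48, 1.57], [0, 2.5], [-1.57, 4.71], [0.05, 1.97], [-2.85, 2.85]. Speed limits (rad/s): [2.79, 2.79, 3.14, 3.14, 3.14, 3.14, 3.14].

INTERFACE

Orientations are given as a unit quaternion [x, y, z, w].
In Python, from bench import move_ptp, movel, move_j, move_gripper, pause, inverse_kinematics, read_camera, camera_params, MotionError, sign_off, look_for, tip_of, read_time_s, read_qpos, read_joint_vel, read_effort, read_eef_pos, read_tcp_rot, read_ft_force, read_ft_torque, read_finger_gap gives the robot as it stands. Calls block until the motion is done:
- move_ptp(position, orientation): joint-space move of the TCP to a pose.
- movel(position, orientation=None, speed=0.15): straight line of the TCP; orientation=None keeps the orientation; speed is the mean speed in m/s.
- move_j(angles): joint-space move.
- move_gripper(opening, effort=None): finger opening in m; effort is the grip in N (None keeps the last); returns when the fingers have stopped.
- pause(seconds).
- inverse_kinematics(position, orientation): joint angles nearest the present ones, or None.
- read_camera(name): name is "side" or "top" or "wrist"; returns the picture (400x640x3 uint8, red, green, blue); there is no depth.
- camera_params(name): a dict with "K" (3x3 intrinsics, pixels), "dist_coeffs" ([k1, k2, p1, p2, k3] as OpenCV has them; the pictures are not rectified), "camera_from_world" (4x4, takes a point from world to camera coordinates). Camera axes: x right, y down, z forward; pixel columns grow to the right and rows downward; lengths in m; the calibration is good to about 2 mm. A picture is of the moment at which its call begins: read the wrist's pose just before it. camera_params takes no time and is no camera call; for the wrist camera it gives the pose at the moment of the call.
A pose or a line that the arm cannot do raises MotionError and nothing moves.
- sign_off(): hands the job in, once; it reports no verdict.
Trained networks look in the newest picture that a camera, given by its name, has taken for a name from the list of things; names that differ only in an ending like _2 or _b are one class to them, and where a whole thing is asked for, a point or a joint stands for the part that bears it (a point fixed in the world has none). Each returns a list of dicts, best first, with "confidence" (0 to 1); they miss things now and then, are a little off and sometimes report something else, mostly with a low value. They report only what shows in the picture. A call takes as long as a camera call. They do not tell look-alikes from the thing itself.
- look_for(camera, name): "at" ([column, row] in pixels, amid what is visible of it).
- tip_of(camera, name): "at" ([column, row] in pixels: a listed point, or the origin of a listed thing).
Readings, each from a call of its own:
- read_time_s(): time.
- read_qpos(): joint angles.
- read_joint_vel(): joint speeds.
- read_effort(): joint torques, N m.
- read_eef_pos(): TCP position.
- read_tcp_rot(): TCP orientation.
- read_ft_force(): force on the tool from outside, world axes, zero at the start.
- read_ft_torque(): the same for the moment, N m.
- read_finger_gap(): finger opening in m.
Only numpy, scipy, OpenCV 4.12 (cv2) and the standard library are available. Lean on these libraries where they do the work, as an engineer would, in place of code of your own. Each camera call takes 0.05 s, during which the arm holds its last target.

## Working session

There is one attempt and no reset: what is moved stays moved. The work goes in short steps, each a Python script; the robot and the scene stay as the last script left them, time stands still between calls to the robot, and variables do not carry over. Pictures are saved under pics/ and viewed, and the job is handed in when it is done.

```bash
mkdir -p pics; ls; python3 - <<'E'
from bench import *
import cv2,numpy as np
for c in ["top","side","wrist"]:
    im=read_camera(c); cv2.imwrite(f"pics/a_{c}.png",im[:,:,::-1])
    p=camera_params(c); print(c,np.round(p["K"],1).tolist(),np.round(p["dist_coeffs"],4),np.round(p["camera_from_world"],3).tolist())
    for n in ["brush_center","creaser_center","straightedge_center","tray","pail","book","jar"]:
        r=tip_of(c,n); print(n,[(np.round(d["at"],1).tolist(),round(d["confidence"],2)) for d in r[:4]])
print(read_time_s(),read_tcp_rot(),read_eef_pos())
E
```

```text
pics
top [[382.2, 0.0, 322.8], [0.0, 382.2, 201.2], [0.0, 0.0, 1.0]] [0.0052 0.     0.     0.     0.    ] [[0.02, -1.0, 0.006, 0.076], [-0.98, -0.02, -0.196, 0.537], [0.196, -0.002, -0.981, 1.033], [0.0, 0.0, 0.0, 1.0]]
brush_center [([489.6, 227.2], 0.89)]
creaser_center [([242.4, 205.5], 0.71)]
straightedge_center [([303.3, 213.2], 0.85), ([252.3, 272.7], 0.82), ([161.4, 224.6], 0.56)]
tray [([395.6, 213.0], 0.97)]
pail [([369.2, 129.7], 0.59), ([243.0, 204.3], 0.57), ([410.2, 211.0], 0.19)]
book [([272.7, 142.6], 0.6), ([242.5, 204.0], 0.52)]
jar [([477.2, 285.0], 0.88)]
side [[442.1, 0.0, 321.6], [0.0, 442.1, 200.3], [0.0, 0.0, 1.0]] [-0.1107  0.      0.      0.      0.    ] [[0.77, -0.638, 0.0, -0.36], [-0.502, -0.605, -0.618, 0.335], [0.395, 0.475, -0.787, 1.214], [0.0, 0.0, 0.0, 1.0]]
brush_center []
creaser_center [([276.4, 160.1], 0.76)]
straightedge_center [([232.3, 135.9], 0.96), ([304.7, 193.7], 0.93), ([237.8, 195.6], 0.84)]
tray [([360.3, 250.5], 0.7)]
pail [([398.0, 196.5], 0.92), ([365.6, 231.0], 0.33)]
book [([334.5, 148.2], 0.96)]
jar [([358.6, 351.1], 0.69)]
wrist [[318.7, 0.0, 315.8], [0.0, 318.7, 197.9], [0.0, 0.0, 1.0]] [-0.0027  0.      0.      0.      0.    ] [[0.317, 0.949, -0.001, -0.65], [0.916, -0.306, 0.259, -0.033], [0.246, -0.083, -0.966, 0.379], [0.0, 0.0, 0.0, 1.0]]
brush_center []
creaser_center []
straightedge_center []
tray []
pail []
book []
jar []
1.2 [ 1.60215857e-01  9.87082002e-01  1.25283542e-05 -1.87591332e-05] [0.20557683 0.61666062 0.25029077]
```

View pics/a_top.png

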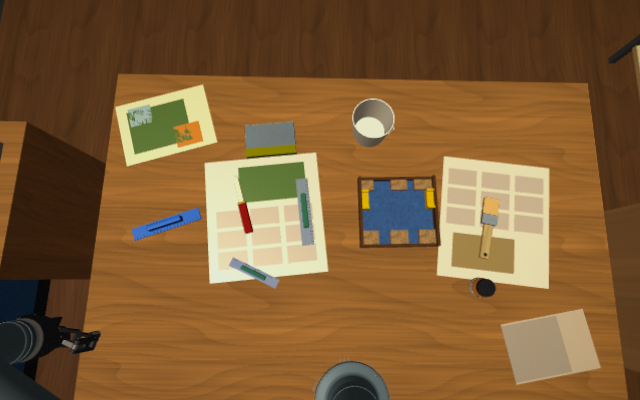

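View pics/a_side.png

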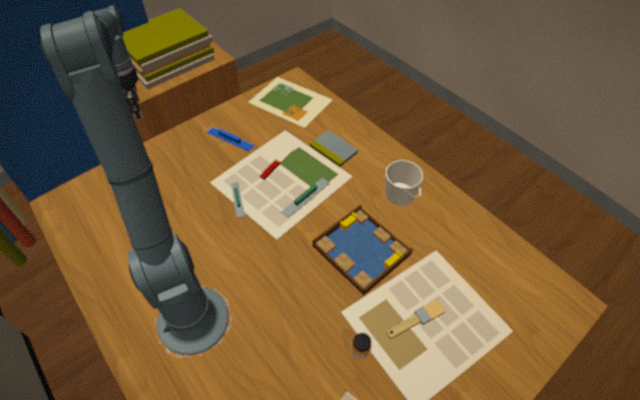

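Top picture: there are three straightedge candidates, a long green-ridged one at (303,213), a shorter green-ridged one at (252,272) and a blue one at (161,224). The long green one fits, because it is not blue and is the larger of the green pair. I'll confirm that in a crop and measure.

```bash
cat > h.py <<'E'
from bench import *
import cv2,numpy as np
from scipy.spatial.transform import Rotation as R
def unproj(p,cam,px,z):
    n=cv2.undistortPoints(np.array([[px]],float),p["K"],p["dist_coeffs"])[0,0]
    T=p["camera_from_world"];Ri=T[:3,:3].T;o=-Ri@T[:3,3];d=Ri@np.array([n[0],n[1],1.])
    return o+d*(z-o[2])/d[2]
def proj(p,X):
    T=np.asarray(p["camera_from_world"]);rv=cv2.Rodrigues(T[:3,:3])[0]
    return cv2.projectPoints(np.array(X,float).reshape(-1,1,3),rv,T[:3,3],p["K"],np.asarray(p["dist_coeffs"]))[0][:,0]
E
python3 - <<'E'
from h import *
im=cv2.imread("pics/a_top.png")
a=cv2.resize(im[160:300,200:340],None,fx=4,fy=4,interpolation=cv2.INTER_CUBIC)
cv2.imwrite("pics/b1.png",a)
b=cv2.resize(im[165:275,350:540],None,fx=4,fy=4,interpolation=cv2.INTER_CUBIC)
cv2.imwrite("pics/b2.png",b)
p=camera_params("top")
for n,px,z in [("brush",(489.6,227.2),.009),("cr",(242.4,205.5),.009),("se",(303.3,213.2),.014),("se small",(252.3,272.7),.014),("tray",(395.6,213),0)]: print(n,unproj(p,"top",px,z).round(4))
E
```

```text
brush [ 0.4769 -0.4023  0.009 ]
cr [0.5264 0.3235 0.009 ]
se [0.5062 0.1431 0.014 ]
se small [0.3324 0.2826 0.014 ]
tray [ 0.5148 -0.1299  0.    ]
```

View pics/b1.png

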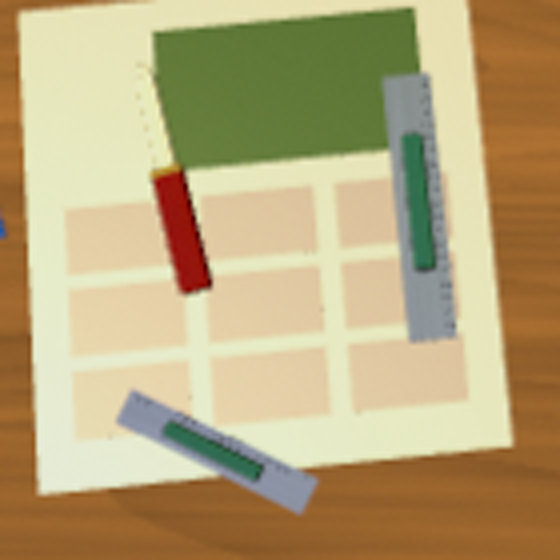

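View pics/b2.png

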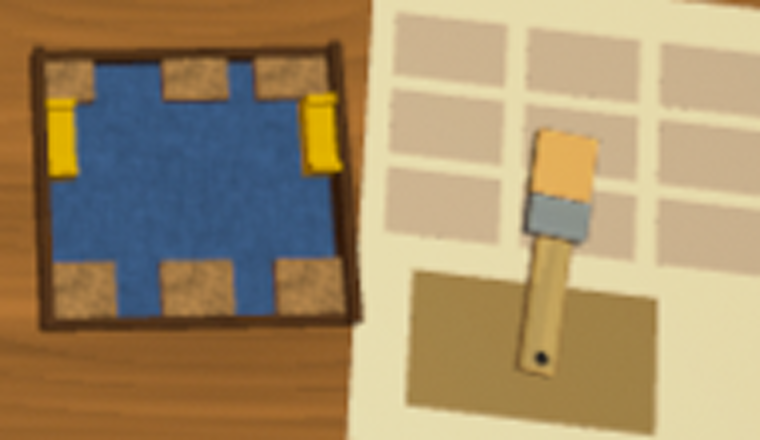

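Crop confirms it: the straightedge at (303,213) is the larger green one and lies on the paper, and the small green one at (252,272) is a decoy. The tray's yellow ledges are on the far side (image up, about world +x), so the handles go towards the robot. Next I'll check the IK and where the wrist camera sits.

```bash
cat >> h.py <<'E'
def down(yaw):  # tool x axis at azimuth yaw, tool z down
    c,s=np.cos(yaw),np.sin(yaw)
    return R.from_matrix(np.array([[c,s,0],[s,-c,0],[0,0,-1.]])).as_quat()
def save(c,name):
    im=read_camera(c); cv2.imwrite(f"pics/{name}.png",im[:,:,::-1]); return im
E
python3 - <<'E'
from h import *
p=camera_params("wrist");T=p["camera_from_world"];Rt=R.from_quat(read_tcp_rot()).as_matrix();t=np.array(read_eef_pos())
o=-T[:3,:3].T@T[:3,3]
print("cam pos in tool",(Rt.T@(o-t)).round(4),"cam axes in tool\n",(Rt.T@T[:3,:3].T).round(3))
for n,(x,y),yw in [("brush",(.455,-.4),0),("cr",(.5,.318),0.2),("se",(.506,.143),0.05),("tray",(.515,-.13),0),("trayplaceSE",(.55,-.13),1.57)]:
  for k in (0,np.pi):
    for z in (.02,.3):
      q=inverse_kinematics([x,y,z],down(yw+k)); print(n,round(k,1),z,None if q is None else np.round(q,2))
E
```

```text
cam pos in tool [ 0.0662  0.0003 -0.124 ] cam axes in tool
 [[-0.    -0.966 -0.259]
 [ 1.    -0.    -0.001]
 [ 0.001 -0.259  0.966]]
brush 0 0.02 [ 0.04  0.76  0.8   1.87 -0.73  0.83 -0.35]
brush 0 0.3 [-0.22  0.46  1.16  1.69 -0.44  1.28 -0.54]
brush 3.1 0.02 [ 0.19  0.68  0.59  1.86 -0.53  0.76  2.64]
brush 3.1 0.3 [ 0.8   0.27 -0.17  1.64  0.05  1.23  2.18]
cr 0 0.02 [-1.04  0.63  0.51  1.89 -0.45  0.73 -1.65]
cr 0 0.3 [-1.15  0.26  0.61  1.71 -0.16  1.22 -1.87]
cr 3.1 0.02 [-0.73  0.58  0.12  1.88 -0.1   0.69  1.21]
cr 3.1 0.3 [-0.81  0.24  0.2   1.69 -0.05  1.22  1.18]
se 0 0.02 [-0.84  0.56  0.58  2.06 -0.49  0.66 -1.46]
se 0 0.3 [-0.98  0.11  0.68  1.86 -0.07  1.2  -1.8 ]
se 3.1 0.02 [-0.59  0.5   0.27  2.05 -0.22  0.63  1.45]
se 3.1 0.3 [-0.75  0.1   0.43  1.85 -0.04  1.2   1.31]
tray 0 0.02 [-0.56  0.7   0.9   2.05 -0.8   0.78 -0.73]
tray 0 0.3 [-0.87  0.2   1.18  1.86 -0.2   1.21 -1.19]
tray 3.1 0.02 [-0.29  0.55  0.54  2.04 -0.46  0.66  2.12]
tray 3.1 0.3 [-0.78  0.17  1.06  1.86 -0.16  1.2   1.9 ]
trayplaceSE 0 0.02 [-0.5   0.72  0.83  1.97 -0.75  0.79  0.76]
trayplaceSE 0 0.3 [-0.75  0.3   1.1   1.79 -0.29  1.23  0.42]
trayplaceSE 3.1 0.02 [-0.78  1.23  1.36  1.98 -1.32  1.25 -2.02]
trayplaceSE 3.1 0.3 [-0.9   0.5   1.4   1.79 -0.51  1.3  -2.52]
```

```bash
python3 - <<'E'
from h import *
import json
out={}
def hover(pos,nm,names):
    move_ptp(pos,down(0)); 
    p=camera_params("wrist"); save("wrist",nm)
    out[nm]={k:np.asarray(v).tolist() for k,v in p.items() if k in("K","dist_coeffs","camera_from_world")}
    for n in names:
        for d in tip_of("wrist",n)[:3]: print(nm,n,np.round(d["at"],1),round(d["confidence"],2),unproj({k:np.array(v) for k,v in out[nm].items()},0,d["at"],{"tray":0,"straightedge_center":.014}.get(n,.009)).round(4))
    print(read_time_s(),np.round(read_qpos(),2))
hover([.5,.22,.2],"c1",["creaser_center","straightedge_center"])
hover([.5,-.13,.2],"c2",["tray"])
hover([.48,-.38,.2],"c3",["brush_center"])
json.dump(out,open("cams.json","w"))
E
```

```text
c1 creaser_center [210.1 143.5] 0.86 [0.5351 0.3254 0.009 ]
c1 straightedge_center [396.  166.5] 0.81 [0.5135 0.1432 0.014 ]
c1 straightedge_center [261.8 321.3] 0.81 [0.338  0.2822 0.014 ]
3.1583 [-1.06  0.28  0.66  1.92 -0.2   1.   -1.88]
c2 tray [319.3 164. ] 0.73 [ 0.5146 -0.1313  0.    ]
4.575 [-0.66  0.27  0.95  2.   -0.26  1.   -1.15]
c3 brush_center [333.8 185.6] 0.77 [ 0.4747 -0.3954  0.009 ]
5.6583 [-0.12  0.51  0.93  1.77 -0.46  1.09 -0.59]
```

View pics/c1.png

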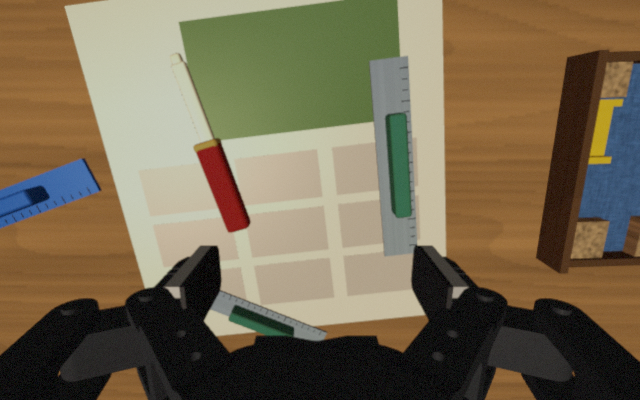

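View pics/c2.png

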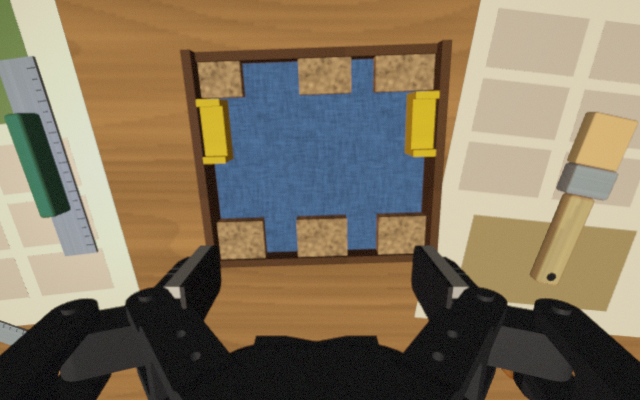

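View pics/c3.png

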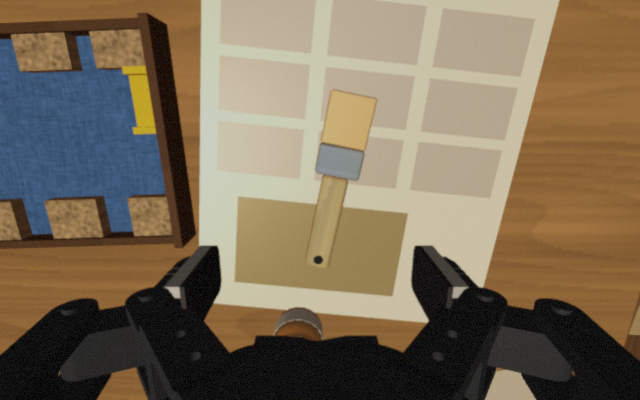

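```bash
python3 - <<'E'
from h import *
import json
im=cv2.imread("pics/c2.png")
cv2.imwrite("pics/d1.png",cv2.resize(im[35:115,180:460],None,fx=2.85,fy=2.85*1,interpolation=cv2.INTER_CUBIC))
cv2.imwrite("pics/d2.png",cv2.resize(im[200:275,190:450],None,fx=3,fy=3,interpolation=cv2.INTER_CUBIC))
p={k:np.array(v) for k,v in json.load(open("cams.json"))["c2"].items()}
from scipy.optimize import least_squares
pts=[((65,68,20),(242,97)),((65,16,20),(298,95)),((65,-31,20),(351,93)),((65,-53,20),(374,91)),((103,113,36),(182,51)),((103,-113,36),(451,42)),
((-55,59,20),(265,219)),((-55,25,20),(297,218)),((-55,-26,20),(347,216)),((-55,-58,20),(377,215))]
M=np.array([a for a,_ in pts])/1e3;P=np.array([b for _,b in pts],float)
def f(v):
    Rz=R.from_euler("z",v[2]).as_matrix();return (proj(p,M@Rz.T+[v[0],v[1],0])-P)
s=least_squares(lambda v:f(v).ravel(),[.515,-.13,0],loss="soft_l1");print(s.x.round(4));print(f(s.x).round(1).tolist())
E
```

```text
[ 0.517  -0.1309  0.0424]
[[-0.1, -0.2], [0.9, -0.6], [-0.3, -0.8], [1.0, 0.2], [-2.8, -0.5], [0.5, -3.4], [-2.3, 2.3], [-0.6, 2.0], [0.1, 2.1], [2.1, 1.8]]
```

View pics/d1.png

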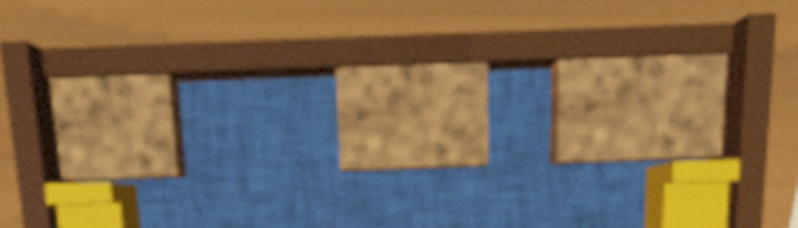

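View pics/d2.png

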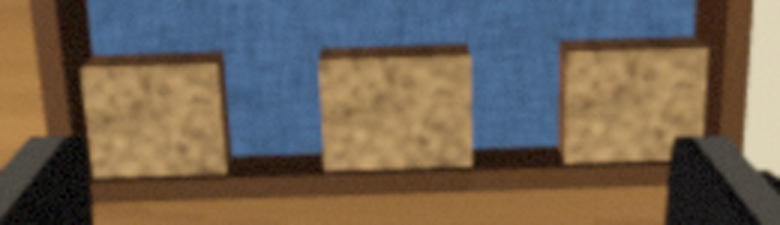

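```bash
python3 - <<'E'
from h import *
import json
cams=json.load(open("cams.json"))
p={k:np.array(v) for k,v in cams["c2"].items()}
from scipy.optimize import least_squares
P=np.array([(242.5,96.4),(299.6,94),(351.2,92.2),(375.1,91.8),(240.4,61),(297.9,58.5),(350.9,57.1),(374.7,55.7),(263.7,221),(297,219.3),(346.3,218),(377.7,216.7),(265,258),(298,256.7),(347,255),(378.3,253.7)])
M=np.array([(x,y,20) for x,ys in [(65,(68,16,-31,-53)),(95,(68,16,-31,-53)),(-55,(59,25,-26,-58)),(-95,(59,25,-26,-58))] for y in ys])/1e3
for sc in (0,1):
    def f(v):
        Rz=R.from_euler("z",v[2]).as_matrix();return (proj(p,M@Rz.T+[v[0],v[1],v[3]*sc])-P)
    s=least_squares(lambda v:f(v).ravel(),[.515,-.13,0,0],loss="soft_l1");print(s.x.round(4));print(f(s.x).round(1).tolist())
# tool ends
def two(n,a,za,b,zb):
    p={k:np.array(v) for k,v in cams[n].items()}
    A=unproj(p,0,a,za);B=unproj(p,0,b,zb);d=B-A;print(n,A.round(4),B.round(4),"len",np.hypot(*d[:2]).round(4),"yaw",np.arctan2(d[1],d[0]).round(4));
im=cv2.imread("pics/c1.png")
cv2.imwrite("pics/e1.png",cv2.resize(im[40:270,160:430],None,fx=2.6,fy=2.6,interpolation=cv2.INTER_CUBIC))
im=cv2.imread("pics/c3.png")
cv2.imwrite("pics/e2.png",cv2.resize(im[80:280,290:400],None,fx=3,fy=3,interpolation=cv2.INTER_CUBIC))
E
```

```text
[ 0.5171 -0.131   0.0366  0.    ]
[[-0.2, -0.1], [-0.2, 0.3], [-0.0, 0.2], [0.3, -0.3], [-1.3, -0.1], [-0.1, 0.2], [0.0, -0.4], [1.2, 0.1], [-1.3, -0.1], [-0.9, 0.5], [0.6, 0.2], [1.1, 0.4], [0.4, -0.6], [0.1, -0.3], [0.2, -0.2], [-0.1, 0.1]]
[ 0.517  -0.131   0.0366 -0.0006]
[[-0.0, 0.0], [-0.2, 0.4], [-0.1, 0.3], [0.2, -0.2], [-1.1, 0.0], [-0.1, 0.4], [-0.0, -0.2], [1.1, 0.3], [-1.2, -0.2], [-0.8, 0.4], [0.5, 0.0], [1.0, 0.3], [0.5, -0.8], [0.1, -0.5], [0.2, -0.4], [-0.3, -0.1]]
```

View pics/e1.png

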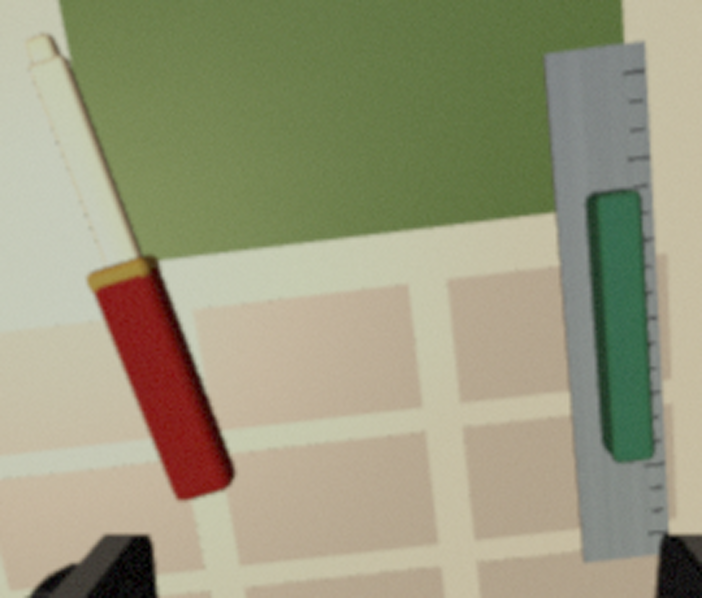

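View pics/e2.png

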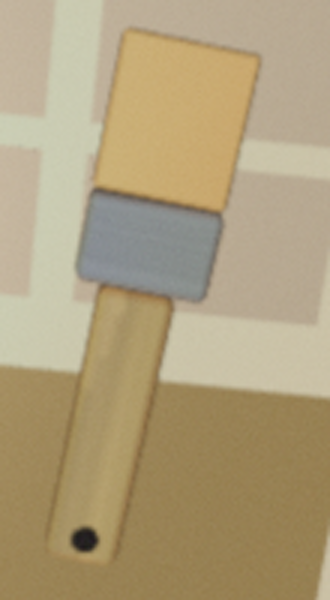

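```bash
python3 - <<'E'
from h import *
import json
cams=json.load(open("cams.json"))
def U(n,px,sc,off,z):
    p={k:np.array(v) for k,v in cams[n].items()}
    return unproj(p,0,np.array(px)/sc+np.array(off),z)[:2]
yaw=lambda d:np.arctan2(d[1],d[0]).round(4)
c=lambda px,z:U("c1",px,2.6,(160,40),z)
L0,L1=c((180,498),.018),c((97,290),.018);R0,R1=c((232,475),.0),c((158,270),.0)
print("cr yaws",yaw(L1-L0),yaw(R1-R0))
tip=c((42,36),.006); butt=(c((180,498),.018)+c((233,478),.004))/2
print("tip,butt",tip,butt,np.linalg.norm(tip-butt),"yaw",yaw(tip-butt),"mid",(tip+butt)/2, "from butt", butt+.090*(tip-butt)/np.linalg.norm(tip-butt))
TL,TR,BL=c((545,55),.004),c((643,42),.004),c((584,562),.004)
print("se len",np.linalg.norm(TL-BL),"w",np.linalg.norm(TL-TR),"yaw",yaw(TL-BL),"ctr",(TR+BL)/2)
r=[c(q,.028) for q in [(590,200),(639,195),(653,458),(608,455)]];print("ridge",np.mean(r,0),yaw(r[0]-r[3]),yaw(r[1]-r[2]),np.linalg.norm(r[1]-r[2]))
b=lambda px,z:U("c3",px,3,(290,80),z)
A,B=b((123,28),.015),b((260,55),.015);C,D=b((48,552),.016),b((115,563),.016)
print("brush w",np.linalg.norm(A-B),np.linalg.norm(C-D),"len",np.linalg.norm((A+B-C-D)/2),"yaw",yaw(A+B-C-D),"ctr",(A+B+C+D)/4)
print(yaw(b((100,290),.016)-b((50,545),.016)),yaw(b((172,310),.016)-b((117,560),.016)))
E
```

```text
cr yaws 0.2981 0.2824
tip,butt [0.61667624 0.35094809] [0.44848916 0.30119684] 0.175391220644432 yaw 0.2876 mid [0.5325827  0.32607246] from butt [0.53479244 0.32672612]
se len 0.19952140343144714 w 0.03514577234928909 yaw 0.1275 ctr [0.5142657  0.14174431]
ridge [0.51461898 0.14333401] 0.1314 0.1288 0.09639419925279631
brush w 0.04306042316752689 0.024024771624698432 len 0.17665365985520765 yaw -0.1897 ctr [ 0.47602444 -0.39546973]
-0.1826 -0.1854
```

```bash
cat >> h.py <<'E'
TR=(.517,-.131,.0366)
def tray(x,y):
    c,s=np.cos(TR[2]),np.sin(TR[2]);return np.array([TR[0]+c*x-s*y,TR[1]+s*x+c*y])
def st(l): print(l,"t",round(read_time_s(),2),"p",np.round(read_eef_pos(),4),"F",np.round(read_ft_force(),1),"gap",round(read_finger_gap(),4))
E
python3 - <<'E'
from h import *
c=np.array([.4757,-.3955]);yw=-.187
g=c+(-.024)*np.array([np.cos(yw),np.sin(yw)])
q=down(yw)
move_ptp([*g,.10],q); st("above")
move_gripper(.06,40)
movel([*g,.021],speed=.12); st("down")
move_gripper(0.0,40); st("grip")
movel([*g,.13],speed=.2); st("lift")
p=camera_params("wrist");save("wrist","f1")
t=tray(-.024,.042)
move_ptp([*t,.13],down(TR[2])); st("tray")
print(np.round(read_qpos(),2))
save("wrist","f2");save("side","f2s")
E
```

```text
above t 6.16 p [ 0.453  -0.3902  0.1002] F [ 0.6 -1.1  0.9] gap 0.0853
down t 7.34 p [ 0.4523 -0.3917  0.0214] F [-0.2  0.2  0.9] gap 0.0604
grip t 7.74 p [ 0.4529 -0.3917  0.022 ] F [-0.5 -0.8  4.2] gap 0.0246
lift t 8.43 p [ 0.4516 -0.3899  0.1289] F [-0.4  0.3 -0.9] gap 0.0251
tray t 9.64 p [ 0.4914 -0.0915  0.13  ] F [ 0.4  0.4 -0.4] gap 0.025
[-0.74  0.39  0.98  2.09 -0.43  0.87 -1.04]
```

View pics/f2.png

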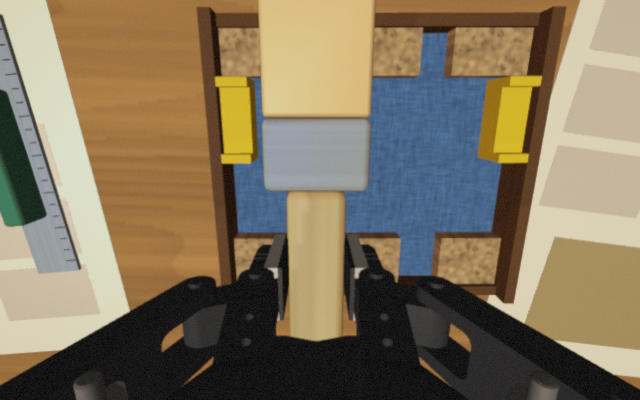

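```bash
python3 - <<'E'
from h import *
p=camera_params("wrist");t=np.array(read_eef_pos());Rm=R.from_quat(read_tcp_rot()).as_matrix()
print(proj(p,[t+Rm@[.034,0,.003],t+Rm@[.064,0,.003],t+Rm@[.034,.022,.003],t+Rm@[.034,-.022,.003]]).round(1), np.round(read_tcp_rot(),4),R.from_matrix(Rm).as_euler('xyz').round(4))
E
```

```text
[[317.  189.7]
 [317.  114. ]
 [370.7 189.7]
 [263.3 189.8]] [9.999e-01 1.650e-02 2.000e-04 6.000e-04] [ 3.1404e+00 -5.0000e-04  3.3100e-02]
```

The brush is held as predicted: ferrule edge at row 190 against 189.7, sides at columns 263–369. Lowering it into the nest.

```bash
python3 - <<'E'
from h import *
t=tray(-.024,.042);q=down(TR[2])
movel([*t,.05],q,speed=.15); st("low")
movel([*t,.0285],q,speed=.04); st("near")
z=.0285
while read_ft_force()[2]<3 and z>.0262:
    z-=.0007; movel([*t,z],q,speed=.02); st("step")
move_gripper(.045); pause(.1); st("open")
movel([*t,.10],q,speed=.2); st("up")
move_gripper(.085)
cx=np.array([.5345,.3265]);yw=.287
g=cx-.024*np.array([np.cos(yw),np.sin(yw)])
move_ptp([*tray(-.05,.0),.2],down(TR[2]))
save("wrist","g1"); st("view")
E
```

```text
low t 10.43 p [ 0.4919 -0.0908  0.0504] F [ 0.1 -0.2 -0.3] gap 0.0252
near t 11.12 p [ 0.4914 -0.09    0.0283] F [ 0.4 -0.5 -0.3] gap 0.0249
step t 11.37 p [ 0.4915 -0.09    0.028 ] F [-1.4  0.1  2.6] gap 0.025
step t 11.62 p [ 0.4915 -0.09    0.028 ] F [-3.6 -0.3  9.7] gap 0.0249
open t 12.05 p [ 0.4914 -0.0899  0.0269] F [ 0.6 -0.3  0.3] gap 0.045
up t 12.57 p [ 0.4914 -0.0894  0.0998] F [-0.6  0.3 -0.8] gap 0.0454
view t 13.62 p [ 0.4668 -0.1319  0.1995] F [ 1.  -0.6  0.8] gap 0.0848
```

View pics/g1.png

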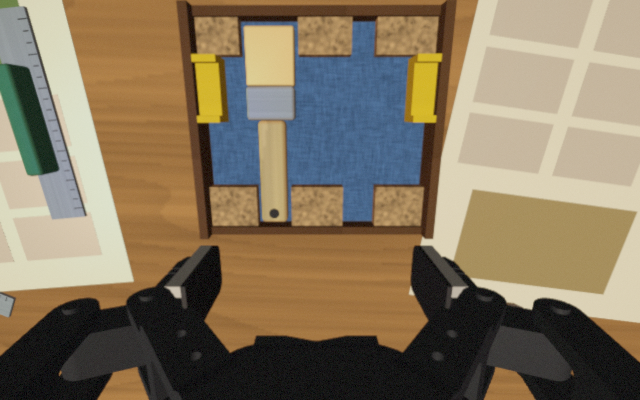

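The brush lies home: its bristles (270,55) are in the head channel and its handle (273,215) in the handle channel, with gaps on every side. The creaser is next.

```bash
python3 - <<'E'
from h import *
c=np.array([.5345,.3265]);yw=.287
g=c-.024*np.array([np.cos(yw),np.sin(yw)])
q=down(yw)
move_ptp([*g,.10],q); st("above")
move_gripper(.06,40)
movel([*g,.021],speed=.12); st("down")
move_gripper(0.0,40); st("grip")
movel([*g,.13],speed=.2); st("lift")
t=tray(-.024,-.042)
move_ptp([*t,.13],down(TR[2])); st("tray")
save("wrist","h1")
p=camera_params("wrist");t=np.array(read_eef_pos());Rm=R.from_quat(read_tcp_rot()).as_matrix()
print(proj(p,[t+Rm@[.029,0,.003],t+Rm@[.112,0,.010],t+Rm@[.029,.012,.003],t+Rm@[.029,-.012,.003]]).round(1))
E
```

```text
above t 15.32 p [0.5127 0.3171 0.1008] F [-0.3 -0.3  0.3] gap 0.0847
down t 16.5 p [0.5121 0.3197 0.0214] F [-0.1 -0.5 -0.5] gap 0.0599
grip t 16.92 p [0.5123 0.3201 0.022 ] F [ 0.7 -0.1  4.9] gap 0.023
lift t 17.61 p [0.5103 0.3197 0.1289] F [-0.6 -0.1 -1.8] gap 0.0226
tray t 19.41 p [ 0.4955 -0.1722  0.1298] F [-0.   0.7 -0.6] gap 0.0229
[[317.  201.5]
 [317.  -20.8]
 [346.  201.4]
 [288.  201.5]]
```

View pics/h1.png

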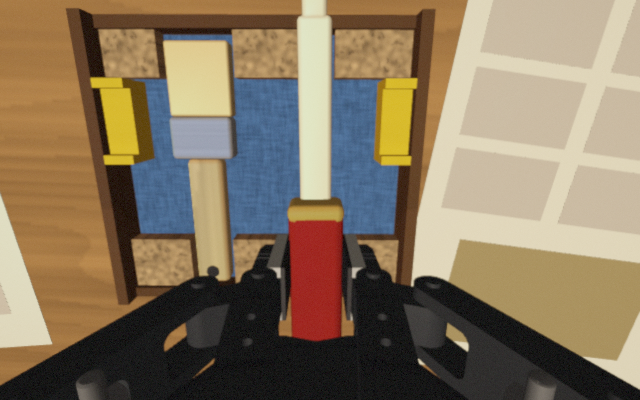

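The creaser is held straight: collar edge at row 200 against 201.5 expected, blade centred at column 316. Placing it.

```bash
python3 - <<'E'
from h import *
t=tray(-.024,-.042);q=down(TR[2])
movel([*t,.05],q,speed=.15); st("low")
movel([*t,.0285],q,speed=.04); st("near")
z=.0285
while read_ft_force()[2]<2.5 and z>.0262:
    z-=.0005; movel([*t,z],q,speed=.02); st("step")
move_gripper(.042); pause(.1); st("open")
movel([*t,.10],q,speed=.2); st("up")
move_gripper(.085)
move_ptp([*tray(-.05,.0),.2],down(TR[2]))
save("wrist","i1"); st("view")
E
```

```text
low t 20.14 p [ 0.495  -0.1741  0.0503] F [-0.1  0.1 -0.4] gap 0.0228
near t 20.83 p [ 0.4944 -0.1739  0.0283] F [ 0.9 -0.3 -0.3] gap 0.0231
step t 21.08 p [ 0.4946 -0.174   0.028 ] F [ 0.2  0.7 -0.1] gap 0.023
step t 21.33 p [ 0.4946 -0.174   0.028 ] F [-1.3  1.3  5.2] gap 0.0228
open t 21.76 p [ 0.4945 -0.1738  0.0274] F [0.3 0.2 0. ] gap 0.0421
up t 22.27 p [ 0.4947 -0.1735  0.1   ] F [ 0.  -0.6 -0.4] gap 0.042
view t 23.34 p [ 0.4669 -0.1324  0.1995] F [-0.7 -0.8  0.8] gap 0.0845
```

View pics/i1.png

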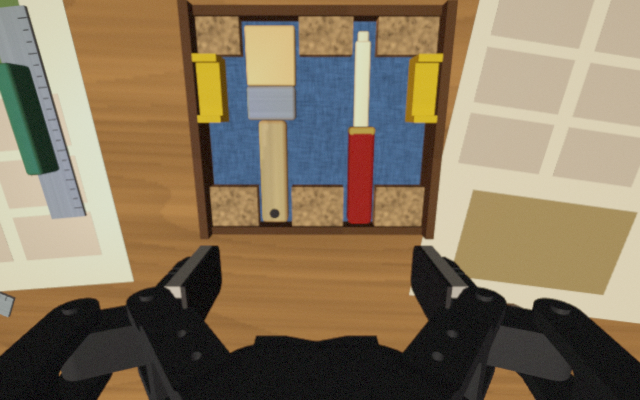

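Both tools are home: the bristles (270,55), the creaser blade (362,60) and the handles at row 215 are all in their channels. The straightedge follows.

```bash
python3 - <<'E'
from h import *
g=np.array([.5144,.1428]);yw=.129
q=down(yw)
move_ptp([*g,.12],q); st("above")
move_gripper(.05,80)
movel([*g,.026],speed=.12); st("down")
move_gripper(0.0,80); st("grip")
movel([*g,.15],speed=.15); st("lift")
t=tray(.035,0)
q2=down(TR[2]+np.pi/2)
move_ptp([*t,.15],q2); st("tray"); print(np.round(read_qpos(),2))
pause(.2)
save("wrist","j1");
p=camera_params("wrist");t=np.array(read_eef_pos());Rm=R.from_quat(read_tcp_rot()).as_matrix()
print(proj(p,[t+Rm@[.1,-.018,.022],t+Rm@[.1,.018,.022],t+Rm@[.05,-.008,-.002],t+Rm@[.05,.008,-.002]]).round(1))
save("top","j2")
E
```

```text
above t 24.46 p [0.5149 0.14   0.1205] F [ 0.  -0.2 -0.8] gap 0.0848
down t 25.83 p [0.5151 0.1428 0.0265] F [-0.2  0.2 -0. ] gap 0.05
grip t 26.24 p [0.5152 0.1428 0.027 ] F [-0.3 -0.2  6.5] gap 0.0142
lift t 27.22 p [0.5133 0.1428 0.1489] F [ 0.2  0.1 -3.5] gap 0.0144
tray t 28.79 p [ 0.5518 -0.1288  0.1494] F [-0.9  0.7 -2.8] gap 0.0143
[-0.46  0.43  0.75  1.92 -0.36  0.94  0.5 ]
[[274.1  27.1]
 [360.8  27.1]
 [296.8 155.1]
 [338.6 155.1]]
```

View pics/j1.png

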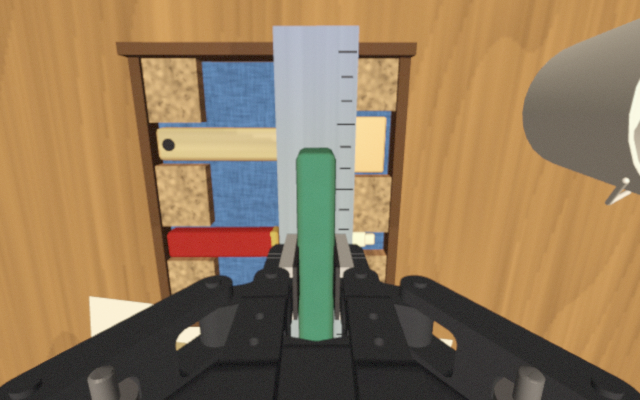

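View pics/j2.png

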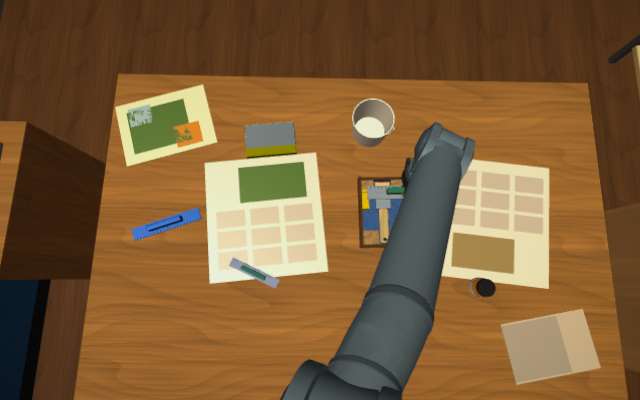

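Straightedge held as predicted: end at row 27, edges at columns 274–358. Lowering it onto the ledges.

```bash
python3 - <<'E'
from h import *
t=tray(.035,0);q=down(TR[2]+np.pi/2)
movel([*t,.08],q,speed=.12); st("low")
movel([*t,.058],q,speed=.04); st("near")
z=.058
while read_ft_force()[2]<2 and z>.0525:
    z-=.0007; movel([*t,z],q,speed=.02); st("step")
save("wrist","k1")
E
```

```text
low t 29.82 p [ 0.5525 -0.1301  0.0804] F [ 0.5  0.1 -2.8] gap 0.0144
near t 30.52 p [ 0.5519 -0.1298  0.0579] F [ 0.2 -0.1 -2.8] gap 0.0143
step t 30.77 p [ 0.5521 -0.1298  0.0575] F [ 0.2  0.1 -2.9] gap 0.0146
step t 31.02 p [ 0.5519 -0.1297  0.0566] F [ 0.4 -0.2 -3.5] gap 0.0144
step t 31.27 p [ 0.5519 -0.1297  0.0558] F [-0.1  0.4 -2.7] gap 0.0143
step t 31.52 p [ 0.552  -0.1297  0.0552] F [ 1.1 -0.5 -3.1] gap 0.0142
step t 31.77 p [ 0.552  -0.1297  0.055 ] F [-1.9  0.7  4.2] gap 0.0142
```

View pics/k1.png

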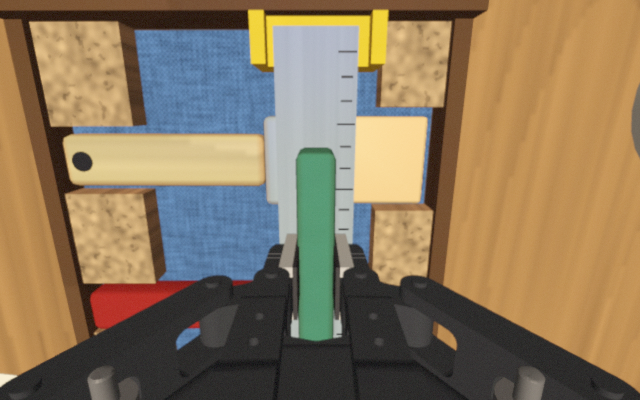

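The contact height of 0.055 (TCP) matches the ledges, and the end lies between the cheeks. Releasing, retreating and checking.

```bash
python3 - <<'E'
from h import *
t=tray(.035,0);q=down(TR[2]+np.pi/2)
move_gripper(.035); pause(.1); st("open")
movel([*t,.14],q,speed=.15); st("up")
move_gripper(.085)
move_ptp([*tray(-.05,.0),.22],down(TR[2]))
save("wrist","l1"); st("view")
p=camera_params("wrist")
c,s=np.cos(TR[2]),np.sin(TR[2])
print(proj(p,[[*tray(.035+a,b),.032] for a,b in [(.018,.1),(.018,-.1),(-.018,-.1),(-.018,.1)]]).round(1))
move_ptp([.45,.3,.3],down(.3))
a=save("top","l2");b=save("side","l3"); st("away")
cv2.imwrite("pics/l4.png",np.hstack([cv2.resize(a[165:265,345:455],(440,400),interpolation=2),cv2.resize(b[195:300,300:420],(343,300),interpolation=2)[:].copy() if 0 else cv2.resize(b[195:300,300:415],(360,400),interpolation=2)])[:,:,::-1])
E
```

```text
open t 32.26 p [ 0.5522 -0.1298  0.0545] F [-0.4 -0.1  0.2] gap 0.035
up t 32.98 p [ 0.5514 -0.1293  0.1395] F [-0.4 -0.3 -0.1] gap 0.0351
view t 34.96 p [ 0.4672 -0.1327  0.22  ] F [-0.4 -0.1  0.5] gap 0.0848
[[207.1  69.6]
 [425.5  69.7]
 [422.1 110.4]
 [210.4 110.3]]
away t 36.67 p [0.4507 0.2979 0.2999] F [-0.1  0.5 -0.2] gap 0.085
```

View pics/l1.png

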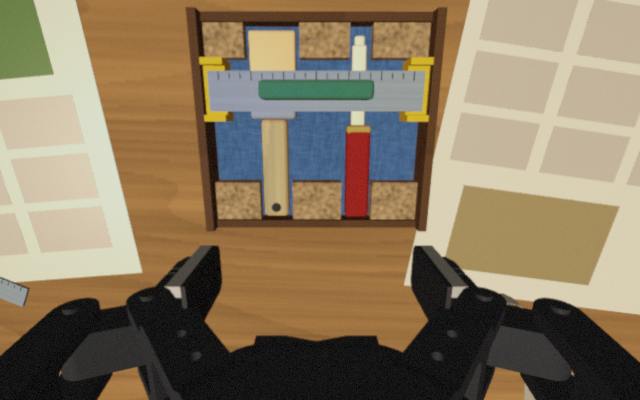

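View pics/l2.png

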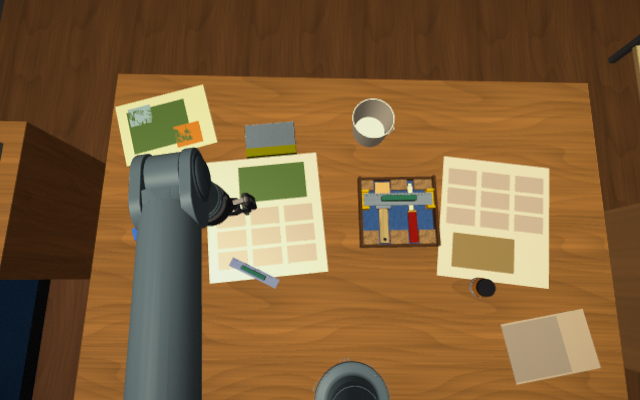

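View pics/l4.png

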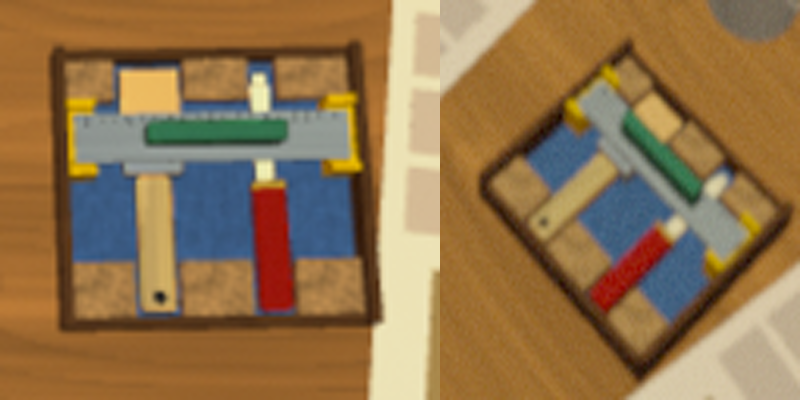

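The straightedge lies level between both pairs of cheeks; its corners at about (207,71), (424,71), (424,111) and (210,111) are within 2 px of the predicted home position. The pail, book and jar have not moved.

```bash
python3 -c "
from bench import *
sign_off();print(read_time_s())"
```

```text
the job is handed in; nothing more can be done
the job is handed in; nothing more can be done
```

The tray is packed and the job handed in at about 37 s of the 72 s allowed. The brush went in first, then the red creaser, each in its own nest with the handle end away from the ledges. The larger green straightedge went on last, grip up, on the yellow ledges.

- **Placing:** I lowered each tool until I felt contact. The readings at contact were at most about 10 N, and every contact height matched the floor or ledges to about 1 mm.
- **Final pictures:** The straightedge's corners are within about 2 px of the predicted home position, between both pairs of cheeks. Both lower tools are in their channels, and the pail, book and jar look unmoved.
- **Robot:** The gripper is open and well clear of everything.
- **Disagreements:** The network's first top-camera positions were up to about 9 mm off the wrist-camera ones, so I worked from the wrist camera. No check failed.

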